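Put an unsold tin back in the gravity rack

TASK

A customer changed her mind and one tin is left lying in the front pocket of the sloping tin rack (the rack of short plain tins, not the rack of bottles beside it). Without picking up any tin, push it steadily up the lane with your fingertips, moving the two waiting tins up ahead of it, until the spring tab in the lane floor has come up again behind it and the tin rests there without rolling back to the pocket. Do not bat it up the lane, and leave the bottles in their rack and the other things on the counter where they are.

Things in the scene. Friction and masses are not known exactly. Their poses are not given: they have to be found in the camera images.
- tin: The tin to push back: metal tin lying on its side in the tin rack, axis across the lane: a plain cylinder 66 mm in diameter, 72 mm long, about 0.17 to 0.29 kg. Origin at its centre; its y axis is the cylinder's axis. It rolls easily. It starts in the front pocket at the low end of the lane, leaning on the lip, its centre about 27 mm up the lane.
- waiting_tin1: First waiting tin, just above the tab: metal tin lying on its side in the tin rack, axis across the lane: a plain cylinder 66 mm in diameter, 72 mm long, about 0.17 to 0.29 kg. Origin at its centre; its y axis is the cylinder's axis. It rolls easily. At the start it leans on the raised tab, its centre about 99 mm up the lane; there is a gap of about 6 mm between it and the tin in the pocket.
- waiting_tin2: Second waiting tin, touching the first one, farther up: metal tin lying on its side in the tin rack, axis across the lane: a plain cylinder 66 mm in diameter, 72 mm long, about 0.17 to 0.29 kg. Origin at its centre; its y axis is the cylinder's axis. It rolls easily. 
- tin_rack_lane (a point): Frame of the tin rack's lane, a fixed grey sheet-metal gutter. Origin: middle of the floor's low end, at the lip's inner face, 37 mm above the counter; x points up the lane along the floor (which rises 7 degrees), y across, z square to the floor. 78 mm wide inside; side rails 20 mm high over the floor, 2.5 mm thick (4 mm at the rolled top). A tin on the floor has its centre at z = 33 mm.
- tin_rack_lip (a point): Middle of the top edge of the upturned lip that closes the low end of the lane; 14.5 mm above the floor, 3 mm thick. Beyond it there is only the wooden board (15 mm thick, ends about 37 mm beyond the lip), so that fingers can come down there behind the tin in the pocket, above lip and rails.
- tin_rack_stop (a point): On the end stop that closes the top end of the lane (a plate 52 mm high over the floor, at x = 285 mm of the lane frame), at the height of the tins' centres. Three tins above the tab leave about 20 mm to spare before the last one meets it.
- tin_rack_tab_edge (a point): Middle of the free edge of the spring tab: a steel flap 26 mm wide, 32 mm long, hinged across the lane at x = 43 mm of the lane frame and ramping up away from the pocket. Raised, this edge is at x = 71 mm, 16 mm above the floor; a tin let go above it rolls back against it and rests with its centre at about x = 99 mm.
- tin_rack_tab (a joint): Angle of the spring tab in rad: 0 raised (as it starts; a spring keeps it up with about 1 N at the edge), 0.524 flush with the floor. A tin pushed up the lane rolls over it and presses it down; once the tin's centre is past about x = 101 mm of the lane frame the tab is fully up again behind it.
- bottle1: Bottle lying on its side in the bottle rack, axis across its lane: straight body 66 mm in diameter and 78 mm long, with a narrow capped neck 31 mm in diameter at one end (109 mm overall). Origin on the body's axis, 56 mm from its base. It lies in the front pocket of the bottle rack, a like rack with a lane 118 mm wide, parallel to the tin rack, 144 mm to one side. Leave it.
- bottle2: Bottle lying on its side in the bottle rack, axis across its lane: straight body 66 mm in diameter and 78 mm long, with a narrow capped neck 31 mm in diameter at one end (109 mm overall). Origin on the body's axis, 56 mm from its base. It waits above the bottle rack's own tab. Leave it.
- bottle3: Bottle lying on its side in the bottle rack, axis across its lane: straight body 66 mm in diameter and 78 mm long, with a narrow capped neck 31 mm in diameter at one end (109 mm overall). Origin on the body's axis, 56 mm from its base. It waits behind the other, farther up. Leave it.
- jar: Standing jar, 64 mm in diameter, 85 mm tall; origin under its middle. Leave it.
- tape_reel: Reel of tape lying flat, 72 mm in diameter, 30 mm high; origin under its middle. Leave it.
- stapler: Stapler, 135 x 34 x 50 mm, long side along its x; origin under its middle. Leave it.
- calculator: Desk calculator, 150 x 85 x 18 mm, long side along its x; origin under its middle. Leave it.
- stamp: Hand stamp with a turned wooden grip, 50 x 30 mm, 72 mm tall; origin under its middle. Leave it.
- tall_bottle: Standing bottle, 68 mm in diameter, 170 mm tall; origin under its middle. Leave it.
Mind the look-alikes: they are no part of the job. Leave any pink or purple look-alike of the tin alone. What is shaped like the waiting_tin1 but green is not meant.

How it is judged (in metres and radians):
On the way:
1. the tin is rolled up onto the tab and presses it down (value of joint tin_rack_tab above 0.15 rad and x of tin in the frame of tin_rack_lane between 0.045 and 0.1 m and z of tin in the frame of tin_rack_lane below 0.047 m), for 0.02 s.
At the end, for the whole second after the job is handed in: The tin lies at rest in the lane above the tab, its centre 92 to 125 mm up the lane, with the tab up behind it (joint below 0.1 rad); the two waiting tins lie in the lane above it (centres beyond 150 and 210 mm); all three lie on the lane's floor (x of tin in the frame of tin_rack_lane between 0.092 and 0.125 m and value of joint tin_rack_tab below 0.1 rad and linear speed of tin below 0.02 m/s and x of waiting_tin1 in the frame of tin_rack_lane above 0.15 m and x of waiting_tin2 in the frame of tin_rack_lane above 0.21 m and z of tin in the frame of tin_rack_lane between 0.026 and 0.04 m and z of waiting_tin1 in the frame of tin_rack_lane between 0.026 and 0.04 m and z of waiting_tin2 in the frame of tin_rack_lane between 0.026 and 0.04 m and y of tin in the frame of tin_rack_lane between -0.01 and 0.01 m and y of waiting_tin1 in the frame of tin_rack_lane between -0.01 and 0.01 m and y of waiting_tin2 in the frame of tin_rack_lane between -0.01 and 0.01 m); the robot touches nothing.
It fails at once if a tin of the rack is lifted off the lane's floor (centre more than 50 mm over the floor, 17 mm above where it rolls) (z of any of tin, waiting_tin1, waiting_tin2 in the frame of tin_rack_lane above 0.05 m).
It fails at once if the tin is shoved with the arm or the gripper's body instead of the fingers (contact force between the arm and tin above 1 N).
It fails at once if the tin is batted up the lane (faster than 0.45 m/s) (linear speed of tin above 0.45 m/s).
It fails at once if a bottle in the bottle rack is moved more than 20 mm (distance of any of bottle1, bottle2, bottle3 from where it was at the start of the episode above 0.02 m).
It fails at once if another thing on the counter is moved more than 30 mm (distance of any of jar, tape_reel, stapler, calculator, stamp, tall_bottle from where it was at the start of the episode above 0.03 m).
It also fails if it takes over 38 s, if anything falls off the work surface, if the arm or the gripper's body presses on something with over 40 N, if the wrist force passes 120 N, or if a joint passes its speed limit or range.

ROBOT

A 6-joint arm with a two-finger parallel gripper is mounted at the origin on the work surface. World frame = base frame: x ahead of the robot, y to its left, z up, the work surface at z = 0. Lengths are in m, angles in degrees, forces in N, time in s.
With the tool pointing down it reaches from about 0.275 to 0.75 m from the base axis. Payload 10.2 kg.
Tool frame: the origin (TCP) lies on the centre line of the jaws, within the pads' length; the fingertips stand 11 mm ahead of it and the grasp point (between the pads) lies 8 mm behind it (tcp_to_tips is the distance from the TCP to the fingertips, in m); z points along the fingers, y is the line along which they close (so a half turn about z gives the same grasp; the last joint's range is limited). The gripper opens to 85 mm and grips with 20 to 120 N. Pads are 22 mm wide; open, the fingers measure 114 mm over their backs; the gripper's body (76 mm by 85 mm) begins 54 mm behind the grasp point. The pads swing forward as they close: fully open they stand 13 mm farther back than shut.
Start: joints at [50.913, 17.928, 85.812, -0, 76.261, -12.8], TCP at [0.233, 0.471, 0.242] pointing down, gripper open.
Joint ranges: [-168.41, 168.41], [-55.51, 124.54], [10.69, 146.95], [-70.63, 250.63], [1, 178], [-165.06, 165.06]. Speed limits (degrees/s): [136.94, 136.94, 172.46, 180, 180, 180].

INTERFACE

Orientations are given as a 3x3 rotation matrix whose columns are the frame's x, y, z axes.
In Python, from bench import observe, snapshot, job_done, tcp_to_tips gives the robot as it stands.
- The arm moves only by the tool send_rows, never from a script. Its argument "moves" is a list that holds one entry, the list of rows, each a list of 7 numbers: the shift along the world's x, y, z in m, then the turn, a rotation vector about the world's x, y, z in degrees, then the opening, from 0 (shut) to 1 (fully open). A call has 1 to 20 rows; each row shifts and turns the commanded pose from where the row before left it; what a row does not reach is not made up. A row lasts 1/10 s, in which the tool goes at most 50 mm and 8.59 degrees, less where a joint would pass 70% of its speed; a pose out of reach is approached as far as the arm can. A call is refused whole if a number of a shift passes 0.05 or a number of a turn 8.59, either way. A call with a gripper value outside its range is refused whole. The fingers move at their own pace and stop on an object; "force" is the grip in N (left out, the last holds). Time passes only in rows, so rows that do not move let the fingers close. It gives the time, the measured TCP pose, the force, the opening and the grip force at its end, in the units of the state.
- observe(): the state, without advancing time (a new reading comes with each control period).
- snapshot(name): name is "scene" or "top" or "wrist"; returns a dict with "image" (400x640x3 uint8, blue, green, red), "range_z" (400x640 float32, m along the optical axis (not along the pixel's ray), 0 where there is no reading), "fovy" (degrees; the focal length in pixels is half the picture's height over the tangent of half this angle, whatever the lens; pixels are square), "cx", "cy" (the principal point, pixels), "origin" and "rotation" of the camera in the world. Camera axes: x right, y down, z forward; pixel columns grow to the right and rows downward; lengths in m; the calibration is good to about 2 mm. A picture is of the moment at which its call begins.
- job_done(): hands the job in; it is judged then, once.
The state is a dict: "clock": time; "joints": joint angles; "joint_vel": joint speeds; "tau": joint torques, N m; "position": TCP position; "ee_rot": TCP orientation; "contact_force": force on the tool from outside, world axes, zero at the start; "torque": the same for the moment, N m; "grip_width": finger opening in m; "grip_force": force on a finger pad.
Only numpy, scipy, OpenCV 4.12 (cv2) and the standard library are available. Lean on these libraries where they do the work, as an engineer would, in place of code of your own. Each camera call takes 0.05 s, during which the arm holds its last target. There are 200 camera calls.

## Working session

There is one attempt and no reset: what is moved stays moved. The work goes in short steps, Python scripts to look and compute and a tool call to move; the robot and the scene stay as the last step left them, time stands still between calls to the robot, and variables do not carry over. Pictures are saved under pics/ and viewed, at most 10 in all, crops included, and the job is handed in when it is done.

Besides the shell and the picture viewer there is one more tool, called in YAML: its name, and indented under it one key for each argument. send_rows: Moves the arm, as the interface text tells. Its arguments: {"type":"object","properties":{"moves":{"type":"array"},"force":{"type":"number"}},"required":["moves"]}

```bash
mkdir -p pics
python3 - <<'E'
from bench import *
import cv2,numpy as np,pickle
print(observe()); print(tcp_to_tips)
for n in("scene","top"):
    s=snapshot(n); cv2.imwrite(f"pics/{n}1.png",s["image"]); pickle.dump(s,open(f"{n}1.pkl","wb")); print(n,s["fovy"],s["cx"],s["cy"],s["origin"],s["rotation"])
E
```

```text
{'clock': 0.0, 'joints': array([ 5.09118937e+01,  1.79611391e+01,  8.58544368e+01, -7.15848325e-04,
        7.62608342e+01, -1.28016539e+01]), 'joint_vel': array([ 0.07069772,  0.11612423, -0.01835287,  0.01141972, -0.04457464,
        0.06508756]), 'tau': array([-3.83520364e-04, -4.12268543e+01, -2.59742332e+01, -2.89867821e-04,
        4.15216389e-03, -2.43664749e-05]), 'position': array([0.23237078, 0.47050126, 0.24171712]), 'ee_rot': array([[-8.96592369e-01,  4.42855994e-01, -8.31438227e-04],
       [ 4.42856684e-01,  8.96591808e-01, -1.04276698e-03],
       [ 2.83665096e-04, -1.30314489e-03, -9.99999111e-01]]), 'contact_force': array([ 0.45067744, -0.71658876,  0.07419163]), 'torque': array([0.01390731, 0.00066628, 0.00931321]), 'grip_force': 0.0, 'grip_width': 0.08547230485195771}
0.011
scene 49.1863961727801 325.09467821284437 197.40498476222652 [ 1.14226776 -0.08755858  1.15516098] [[ 5.66138378e-02  8.63380233e-01 -5.01367577e-01]
 [ 9.98396141e-01 -4.88897105e-02  2.85471743e-02]
 [ 1.35350341e-04 -5.02179619e-01 -8.64763327e-01]]
top 56.65173008449206 319.9413628327809 197.4294761732707 [ 0.24325215 -0.05288112  1.3698903 ] [[ 6.86129938e-03 -9.80768233e-01  1.95055367e-01]
 [-9.99975968e-01 -6.53578138e-03  2.31240873e-03]
 [-9.93097793e-04 -1.95066545e-01 -9.80789507e-01]]
```

View pics/scene1.png

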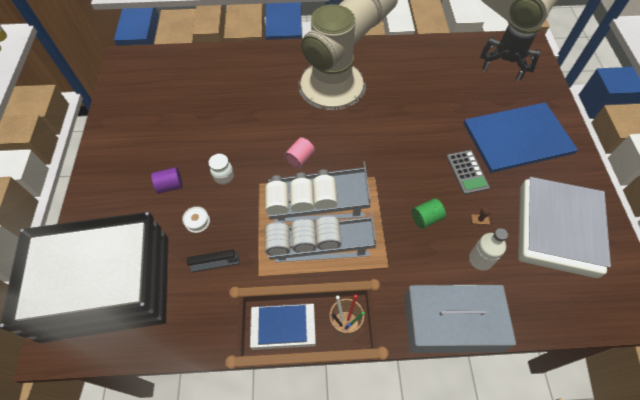

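View pics/top1.png

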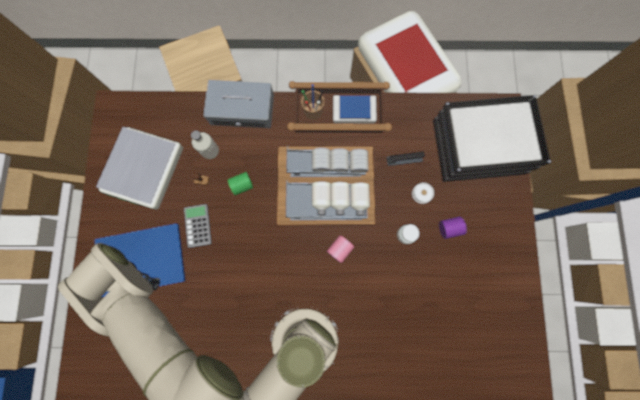

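The scene view shows two parallel racks. The bottle rack holds white necked bottles at (275..325,190). The tin rack holds plain silver tins at (277,238), (303,234) and (328,232). The pink (300,151), purple (166,180) and green (429,213) cylinders are look-alikes. The front tin should be the one at the low end of the tin rack, on the left at (277,238), top view (359,160). I'll confirm that with a crop and the depth image.

```bash
cat > h.py <<'E'
import numpy as np
def cloud(s):
    f=200/np.tan(np.radians(s["fovy"])/2); z=s["range_z"].astype(float)
    v,u=np.mgrid[:400,:640]
    p=np.stack([(u-s["cx"])/f*z,(v-s["cy"])/f*z,z],-1)
    p=p@np.array(s["rotation"]).T+np.array(s["origin"]); p[z==0]=np.nan
    return p
E
python3 - <<'E'
import pickle,cv2,numpy as np
from h import *
a,b=[pickle.load(open(n+"1.pkl","rb")) for n in("scene","top")]
A=cv2.resize(a["image"][170:280,245:395],None,fx=4,fy=4,interpolation=2)
B=cv2.resize(b["image"][135:235,265:390],None,fx=4,fy=4,interpolation=2)
C=np.zeros((560-0,600,3),np.uint8)
cv2.imwrite("pics/c1.png",A); cv2.imwrite("pics/c2.png",B)
P=cloud(b);Q=cloud(a)
np.set_printoptions(precision=3,suppress=True,linewidth=200)
for v in (150,155,160,165,170): print(v,[ (u,*np.round(P[v,u],3)) for u in range(282,382,6)])
print("scene")
for u,v in((277,230),(303,227),(328,225),(277,222),(350,240),(370,235)): print(u,v,Q[v,u])
E
```

```text
150 [(282, np.float64(0.697), np.float64(0.097), np.float64(0.014)), (288, np.float64(0.674), np.float64(0.067), np.float64(0.083)), (294, np.float64(0.672), np.float64(0.045), np.float64(0.088)), (300, np.float64(0.673), np.float64(0.024), np.float64(0.085)), (306, np.float64(0.675), np.float64(0.002), np.float64(0.082)), (312, np.float64(0.667), np.float64(-0.02), np.float64(0.105)), (318, np.float64(0.663), np.float64(-0.042), np.float64(0.119)), (324, np.float64(0.662), np.float64(-0.063), np.float64(0.12)), (330, np.float64(0.697), np.float64(-0.087), np.float64(0.016)), (336, np.float64(0.666), np.float64(-0.106), np.float64(0.109)), (342, np.float64(0.666), np.float64(-0.127), np.float64(0.112)), (348, np.float64(0.7), np.float64(-0.156), np.float64(0.009)), (354, np.float64(0.669), np.float64(-0.171), np.float64(0.101)), (360, np.float64(0.666), np.float64(-0.191), np.float64(0.111)), (366, np.float64(0.699), np.float64(-0.224), np.float64(0.015)), (372, np.float64(0.703), np.float64(-0.249), np.float64(0.003)), (378, np.float64(0.704), np.float64(-0.273), np.float64(-0.0))]

[... 3890 characters left out ...]
336, np.float64(0.597), np.float64(-0.106), np.float64(0.094)), (342, np.float64(0.598), np.float64(-0.128), np.float64(0.09)), (348, np.float64(0.61), np.float64(-0.153), np.float64(0.046)), (354, np.float64(0.601), np.float64(-0.171), np.float64(0.082)), (360, np.float64(0.6), np.float64(-0.193), np.float64(0.085)), (366, np.float64(0.602), np.float64(-0.215), np.float64(0.077)), (372, np.float64(0.62), np.float64(-0.246), np.float64(0.014)), (378, np.float64(0.625), np.float64(-0.271), np.float64(-0.002))]
scene
277 230 [ 0.625 -0.187  0.103]
303 227 [ 0.625 -0.117  0.112]
328 225 [ 0.626 -0.05   0.119]
277 222 [ 0.603 -0.186  0.106]
350 240 [0.65  0.008 0.068]
370 235 [0.639 0.064 0.07 ]
```

View pics/c1.png

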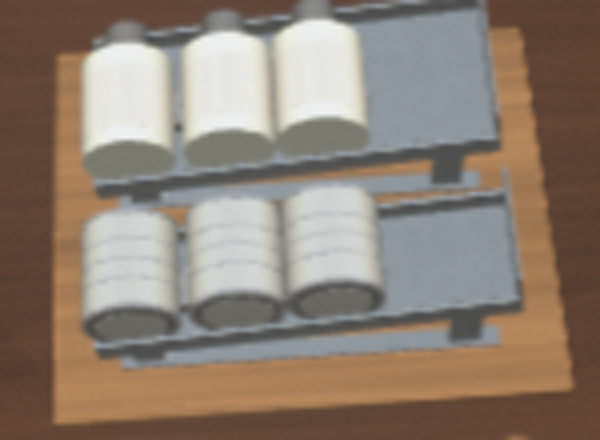

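View pics/c2.png

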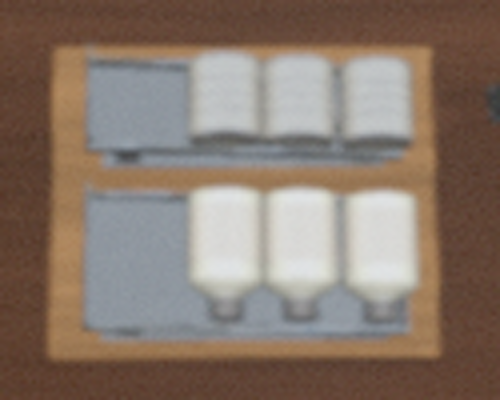

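The crops confirm that the front pocket tin of the silver rack is at the −y end and the lane rises towards +y. Its tin-top height of about 0.104 matches the geometry given. Next I'll fit the tin centres and the lane heading.

```bash
cat > fit.py <<'E'
import numpy as np
from scipy.optimize import least_squares
from h import *
def fit(s,y0s=(-.187,-.117,-.05),lo=.035):
    P=cloud(s).reshape(-1,3); P=P[~np.isnan(P[:,0])]; th=np.radians(7)
    # cylinders r=33 mm, axis horizontal; common heading; tins rest on a line rising 7 deg (z offset free)
    def sel(y0):
        return P[(abs(P[:,0]-.633)<.030)&(abs(P[:,1]-y0)<.026)&(P[:,2]>.088)&(P[:,2]<.13)]
    S=[sel(y) for y in y0s]
    def res(p):
        h=p[0]; e=np.array([-np.sin(h),np.cos(h)]) # horizontal lane direction
        return np.concatenate([np.hypot((q[:,:2]-[.633,0])@e-p[1+2*i],q[:,2]-p[2+2*i])-.033 for i,q in enumerate(S)])
    r=least_squares(res,[0]+[v for y in y0s for v in(y,.08)],loss="soft_l1",f_scale=.002)
    return r.x,[len(q) for q in S],np.sqrt(np.mean(r.fun**2)),P
E
python3 - <<'E'
import pickle,cv2
from fit import *
np.set_printoptions(precision=4,suppress=True)
for n in("scene","top"):
    s=pickle.load(open(n+"1.pkl","rb")); x,c,e,P=fit(s); print(n,np.degrees(x[0]),x[1:],c,e)
    for y0 in(-.187,-.117,-.05):
        q=P[(abs(P[:,1]-y0)<.02)&(P[:,2]>.075)&(abs(P[:,0]-.633)<.05)]; print(" x extent",np.percentile(q[:,0],[2,98]),q[:,0].min(),q[:,0].max())
    # board edges heading by colour
    hsv=cv2.cvtColor(s["image"],cv2.COLOR_BGR2HSV); m=cv2.inRange(hsv,(8,90,120),(22,200,255))
    m[:140]=0;m[280:]=0;m[:,:250]=0;m[:,390:]=0
    C=cloud(s); q=C[m>0]; q=q[(q[:,2]<.03)&(q[:,2]>0)]
    R=cv2.minAreaRect((q[:,:2]*1000).astype(np.float32)); print(" board",R)
E
```

```text
scene 0.8810254718763282 [-0.1879  0.0725 -0.1165  0.0815 -0.0509  0.0897] [389, 391, 396] 0.0017609939230767472
 x extent [0.6024 0.6753] 0.6008989880905197 0.677827612603541
 x extent [0.6018 0.6737] 0.598944331079897 0.674870015558819
 x extent [0.6014 0.6772] 0.5975633625409003 0.6803901409949795
 board ((561.652587890625, -70.62606811523438), (308.681396484375, 363.5810852050781), 0.880027174949646)
top 1.5798235631766588 [-0.1874  0.0728 -0.1157  0.0813 -0.0505  0.0895] [227, 243, 248] 0.002158032822796781
 x extent [0.599  0.6719] 0.5976065281581064 0.6730884286873358
 x extent [0.5974 0.6687] 0.5967173535869105 0.6698773951736235
 x extent [0.5939 0.6687] 0.5925280632054266 0.6705480811959603
 board ((566.3148193359375, -68.94514465332031), (306.1181640625, 368.4369812011719), 0.5926351547241211)
```

send_rows:
  moves:
    - [[0.02025,-0.0366,0,0,0,-3.13,0.47],[0.02025,-0.0366,0,0,0,-3.13,0.47],[0.02025,-0.0366,0,0,0,-3.13,0.47],[0.02025,-0.0366,0,0,0,-3.13,0.47],[0.02025,-0.0366,0,0,0,-3.13,0.47],[0.02025,-0.0366,0,0,0,-3.13,0.47],[0.02025,-0.0366,0,0,0,-3.13,0.47],[0.02025,-0.0366,0,0,0,-3.13,0.47],[0.02025,-0.0366,0,0,0,-3.13,0.47],[0.02025,-0.0366,0,0,0,-3.13,0.47],[0.02025,-0.0366,0,0,0,-3.13,0.47],[0.02025,-0.0366,0,0,0,-3.13,0.47],[0.02025,-0.0366,0,0,0,-3.13,0.47],[0.02025,-0.0366,0,0,0,-3.13,0.47],[0.02025,-0.0366,0,0,0,-3.13,0.47],[0.02025,-0.0366,0,0,0,-3.13,0.47],[0.02025,-0.0366,0,0,0,-3.13,0.47],[0.02025,-0.0366,0,0,0,-3.13,0.47],[0.02025,-0.0366,0,0,0,-3.13,0.47],[0.02025,-0.0366,0,0,0,-3.13,0.47]]

```text
clock: 2.1
position: [0.6379, -0.2628, 0.2418]
ee_rot: [[-0.017, 1.0, -0.001], [1.0, 0.017, 0.0], [0.0, -0.001, -1.0]]
contact_force: [0.7, 0.2, 1.2]
grip_width: 0.0401
grip_force: 0.0
```

send_rows:
  moves:
    - [[0,-0.005,-0.03,0,0,0,0.47],[0,-0.005,-0.03,0,0,0,0.47],[0,0,-0.03,0,0,0,0.47],[0,0,-0.03,0,0,0,0.47],[0,0,-0.02,0,0,0,0.47],[0,0,0,0,0,0,0.47]]

```text
clock: 2.7
position: [0.6361, -0.2705, 0.0986]
ee_rot: [[-0.019, 1.0, -0.006], [1.0, 0.019, 0.004], [0.004, -0.006, -1.0]]
contact_force: [-0.1, 0.7, 0.2]
grip_width: 0.0399
grip_force: 0.0
```

Run:
```python
from bench import *
import cv2,numpy as np,pickle
from h import *
print(observe()["position"])
s=snapshot("scene");w=snapshot("wrist");pickle.dump((s,w),open("s2.pkl","wb"))
A=cv2.resize(s["image"][130:290,190:350],None,fx=2.5,fy=2.5,interpolation=2)
B=cv2.resize(w["image"],(640-240,250))
C=np.zeros((400,800,3),np.uint8);C[:,:400]=A;C[:250,400:]=B
cv2.imwrite("pics/p2.png",C)
for nm,d in(("s",s),("w",w)):
    P=cloud(d).reshape(-1,3);q=P[(abs(P[:,0]-.638)<.07)&(P[:,1]<-.228)&(P[:,1]>-.33)&(P[:,2]>.04)&(P[:,2]<.15)]
    print(nm,len(q)); 
    for z in np.arange(.06,.15,.01):
        k=q[(q[:,2]>=z)&(q[:,2]<z+.01)]
        if len(k): print(round(z,3),len(k),k[:,:2].min(0).round(3),k[:,:2].max(0).round(3),k[:,2].min().round(3))
```

```text
[ 0.63610676 -0.27046184  0.09855093]
s 136
0.09 6 [ 0.615 -0.263] [ 0.665 -0.259] 0.091
0.1 8 [ 0.61  -0.262] [ 0.664 -0.257] 0.1
0.11 6 [ 0.614 -0.261] [ 0.664 -0.258] 0.11
0.12 1 [ 0.664 -0.257] [ 0.664 -0.257] 0.121
0.13 15 [ 0.659 -0.27 ] [ 0.687 -0.255] 0.133
0.14 17 [ 0.666 -0.28 ] [ 0.692 -0.256] 0.141
w 15904
0.09 376 [ 0.605 -0.284] [ 0.669 -0.26 ] 0.091
0.1 959 [ 0.603 -0.284] [ 0.671 -0.26 ] 0.1
0.11 1176 [ 0.603 -0.284] [ 0.671 -0.26 ] 0.11
0.12 1660 [ 0.603 -0.284] [ 0.671 -0.26 ] 0.12
0.13 1977 [ 0.586 -0.282] [ 0.688 -0.258] 0.13
0.14 8660 [ 0.582 -0.286] [ 0.692 -0.257] 0.14
```

View pics/p2.png

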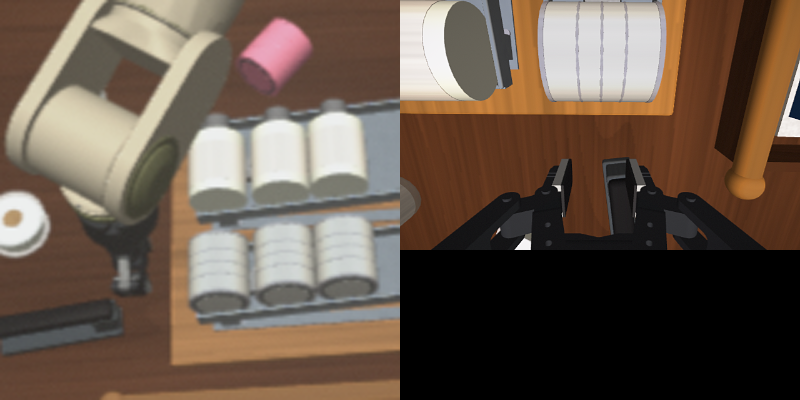

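send_rows:
  moves:
    - [[0,0.005,-0.013,0,0,0,0.47],[0,0.005,-0.012,0,0,0,0.47],[0,0.008,0,0,0,0,0.47],[0,0.008,0,0,0,0,0.47],[0,0,0,0,0,0,0.47],[0,0,0,0,0,0,0.47]]

```text
clock: 3.4
position: [0.6379, -0.2451, 0.078]
ee_rot: [[-0.02, 1.0, 0.001], [1.0, 0.02, -0.001], [-0.001, 0.001, -1.0]]
contact_force: [0.6, -0.8, -0.9]
grip_width: 0.04
grip_force: 0.0
```

send_rows:
  moves:
    - [[0,0.003,-0.004,0,0,0,0.47],[0,0.005,0,0,0,0,0.47],[0,0.004,0,0,0,0,0.47],[0,0.003,0.0003,0,0,0,0.47],[-0.0001,0.005,0.0006,0,0,0,0.47],[-0.0001,0.005,0.0006,0,0,0,0.47],[-0.0001,0.005,0.0006,0,0,0,0.47],[-0.0001,0.005,0.0006,0,0,0,0.47],[-0.0001,0.005,0.0006,0,0,0,0.47],[-0.0001,0.005,0.0006,0,0,0,0.47],[-0.0001,0.005,0.0006,0,0,0,0.47],[0,0,0,0,0,0,0.47]]

```text
clock: 4.6
position: [0.6368, -0.1941, 0.0777]
ee_rot: [[-0.02, 1.0, -0.0], [1.0, 0.02, 0.001], [0.001, -0.0, -1.0]]
contact_force: [0.3, 0.5, -0.3]
grip_width: 0.0402
grip_force: 0.0
```

Run:
```python
from bench import *
import cv2
from fit import *
np.set_printoptions(precision=4,suppress=True)
o=observe();print(o["position"],o["contact_force"])
s=snapshot("scene"); P=cloud(s).reshape(-1,3)
q=P[(abs(P[:,0]-.635)<.025)&(P[:,2]>.06)&(P[:,2]<.13)]
for y in np.arange(-.26,0.02,.008):
    k=q[abs(q[:,1]-y)<.004]
    if len(k): print(round(y,3),len(k),np.median(k[:,2]).round(4),end="; ")
cv2.imwrite("pics/p3.png",cv2.resize(s["image"][150:290,220:400],None,fx=4,fy=4,interpolation=2))
```

```text
[ 0.6368 -0.1941  0.0777] [ 0.2639  0.5114 -0.3052]
-0.18 23 0.0945; -0.172 43 0.101; -0.164 41 0.1069; -0.156 52 0.1095; -0.148 53 0.11; -0.14 59 0.1092; -0.132 53 0.1062; -0.124 53 0.0985; -0.116 48 0.0913; -0.108 48 0.1063; -0.1 51 0.1148; -0.092 52 0.1174; -0.084 50 0.1181; -0.076 53 0.118; -0.068 52 0.1145; -0.06 49 0.1097; -0.052 50 0.1006; -0.044 53 0.1125; -0.036 54 0.1199; -0.028 55 0.1244; -0.02 51 0.1264; -0.012 52 0.126; -0.004 49 0.1241; 0.004 49 0.1191; 0.012 39 0.1102;
```

View pics/p3.png

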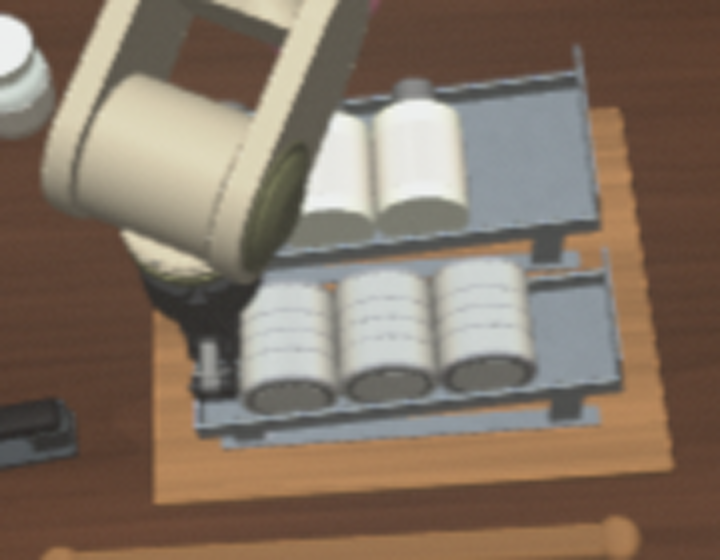

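The picture shows the tin's end at (290,395) in the crop, in contact with the fingers at (215,375). The three tins are touching and lie straight in the lane. The tin's centre is at about 65 mm up the lane, so it is on the tab, and I'll keep pushing.

send_rows:
  moves:
    - [[-0.0001,0.004,0.0005,0,0,0,0.47],[-0.0001,0.004,0.0005,0,0,0,0.47],[-0.0001,0.004,0.0005,0,0,0,0.47],[-0.0001,0.004,0.0005,0,0,0,0.47],[-0.0001,0.004,0.0005,0,0,0,0.47],[-0.0001,0.004,0.0005,0,0,0,0.47],[-0.0001,0.004,0.0005,0,0,0,0.47],[-0.0001,0.004,0.0005,0,0,0,0.47],[-0.0001,0.004,0.0005,0,0,0,0.47],[-0.0001,0.004,0.0005,0,0,0,0.47],[0,0.002,0.0002,0,0,0,0.47],[0,0,0,0,0,0,0.47],[0,0,0,0,0,0,0.47]]

```text
clock: 5.95
position: [0.6357, -0.1531, 0.0828]
ee_rot: [[-0.019, 1.0, -0.0], [1.0, 0.019, 0.0], [0.0, -0.0, -1.0]]
contact_force: [0.7, 0.3, 0.2]
grip_width: 0.0399
grip_force: 0.2
```

Run:
```python
from bench import *
import cv2
from fit import *
np.set_printoptions(precision=4,suppress=True)
o=observe();print(o["position"],o["contact_force"])
s=snapshot("scene"); x,c,e,P=fit(s,(-.108,-.042,.024)); print(np.degrees(x[0]),x[1:],c,e); print("lane x",27+(x[1::2]+.1877)*1000/.9925)
```

```text
[ 0.6357 -0.1531  0.0828] [0.691  0.3127 0.159 ]
1.5663774377220374 [-0.108   0.0825 -0.0423  0.0906  0.0234  0.0979] [385, 403, 257] 0.001688542026282401
lane x [107.3406 173.4803 239.6882]
```

send_rows:
  moves:
    - [[0,-0.001,0,0,0,0,0.47],[0,-0.002,0,0,0,0,0.47],[0,-0.002,0,0,0,0,0.47],[0,-0.002,0,0,0,0,0.47],[0,-0.002,0,0,0,0,0.47],[0,-0.002,0,0,0,0,0.47],[0,-0.002,0,0,0,0,0.47],[0,-0.002,0,0,0,0,0.47],[0,0,0,0,0,0,0.47],[0,0,0,0,0,0,0.47]]

```text
clock: 7.0
position: [0.6358, -0.1683, 0.083]
ee_rot: [[-0.019, 1.0, 0.0], [1.0, 0.019, 0.0], [0.0, 0.0, -1.0]]
contact_force: [-0.4, 0.3, 0.8]
grip_width: 0.0402
grip_force: 0.0
```

Run:
```python
from bench import *
from fit import *
np.set_printoptions(precision=4,suppress=True)
o=observe();print(o["position"],o["contact_force"])
for n in("scene","scene"):
  s=snapshot(n); x,c,e,P=fit(s,(-.115,-.049,.017)); print(np.degrees(x[0]),x[1:],c,e); print("lane x",27+(x[1::2]+.1877)*1000/.9925)
```

```text
[ 0.6358 -0.1683  0.083 ] [-0.4035  0.2834  0.819 ]
1.3363223758300706 [-0.1165  0.0814 -0.0511  0.0896  0.0144  0.097 ] [384, 398, 298] 0.0016918391793543785
lane x [ 98.7204 164.6322 230.6705]
1.0346422132054403 [-0.1163  0.0816 -0.051   0.0893  0.0148  0.0969] [391, 399, 301] 0.0016382621514733863
lane x [ 98.9571 164.7612 231.0295]
```

The tin now rests on the raised tab at lane x ≈ 99 mm, and the fingers are clear of it. Backing off and going up.

send_rows:
  moves:
    - [[0,-0.01,0,0,0,0,0.47],[0,-0.015,0.002,0,0,0,0.47],[0,-0.02,0.005,0,0,0,0.47],[0,-0.02,0.01,0,0,0,0.47],[0,0,0.03,0,0,0,0.47],[0,0,0.04,0,0,0,0.47],[0,0,0.04,0,0,0,0.47],[0,0,0,0,0,0,0.47],[0,0,0,0,0,0,0.47],[0,0,0,0,0,0,0.47]]

```text
clock: 8.1
position: [0.6352, -0.234, 0.2086]
ee_rot: [[-0.019, 1.0, -0.002], [1.0, 0.019, 0.001], [0.001, -0.002, -1.0]]
contact_force: [0.5, 0.1, -0.6]
grip_width: 0.0401
grip_force: 0.0
```

Run:
```python
from bench import *
import cv2
from fit import *
np.set_printoptions(precision=4,suppress=True)
o=observe();print(o["position"],o["contact_force"])
s=snapshot("scene"); x,c,e,P=fit(s,(-.115,-.049,.017)); print(x[1:],c,e); print("lane x",27+(x[1::2]+.1877)*1000/.9925)
for y0 in(-.1164,-.051,.0148):
    q=P[(abs(P[:,1]-y0)<.02)&(P[:,2]>.078)&(abs(P[:,0]-.633)<.05)]; print(" x extent",np.percentile(q[:,0],[2,98]))
cv2.imwrite("pics/p4.png",cv2.resize(s["image"][150:290,220:400],None,fx=4,fy=4,interpolation=2))
```

```text
[ 0.6352 -0.234   0.2086] [ 0.5311  0.146  -0.5757]
[-0.1165  0.0815 -0.0515  0.0895  0.0146  0.097 ] [389, 402, 290] 0.0017011754235213346
lane x [ 98.6918 164.2629 230.7833]
 x extent [0.5844 0.6739]
 x extent [0.6004 0.6731]
 x extent [0.5998 0.6777]
```

View pics/p4.png

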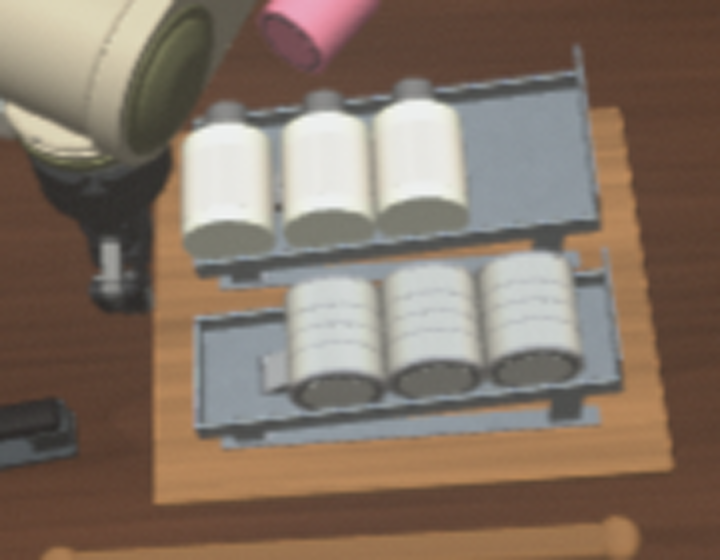

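The front pocket is empty. The tab is up at (275,370) behind the tin at (335,340), and the waiting tins follow above it. The bottles are untouched and the gripper is clear, so I'm handing in.

```bash
python3 -c "from bench import *;print(job_done())"
```

```text
the job is handed in; nothing more can be done
None
```

The job is handed in: the tin was pushed steadily up the lane and rests against the raised tab at about 99 mm, with the waiting tins above it at about 164 and 231 mm and the gripper clear. It took about 8 s of robot time; the hand-in returned no verdict.

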